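Draw the dust-cabinet hatch shut with the hook pole

TASK

With the short hook pole, hook the steel ring on the raised sloping hatch of the clear dust cabinet, draw the hatch gently all the way down its slope and snug it against its stop with a steady pull of about 15 N for half a second; pole and cabinet must never strain against each other with more than 25 N, and the gripper must not touch the cabinet or hatch. Then unhook the pole and lay it back in its wooden cradle as it lay before, without dropping it, leaving the hatch shut and everything else on the bench where it is.

Things in the scene. Friction and masses are not known exactly. Their poses are not given: they have to be found in the camera images.
- pole: loose hook pole, 0.2-0.3 kg. Wood handle 150 x 22 x 24 mm (x, y, z); origin: centre of its underside; x points to the hook, z up as it lies. A steel rod, 8 mm thick, runs on from the handle's front end, its axis at z = 12 mm; at x = 185 mm it bends square down (-z) into a straight 8 mm hook leg that ends at z = -26 mm. Balance point about x = 30 mm.
- hook_tip (a point): the round end of the hook's leg, at (185, 0, -26) mm in the pole's frame; same axes as the pole.
- cradle_seat (a point): pole's fixed wooden cradle, left or right of the cabinet: two saddles 12 mm thick at x = -45 and +45 mm, fingers fit between. Point: midway between them at floor height (48 mm over the bench), where the handle's underside centre rests; x along the pole to its hook, z up. Lips 14 mm high, 36 mm apart, flank each saddle; base plate 130 x 70 x 8 mm.
- sash (a joint): how far the hatch stands open up its slope (m), 0.085-0.115 at the start; 0: shut, against its hard stop. It stays wherever it is left. Sliding it takes a pull of 3 to 6 N along the slope; once it is at the stop the pull rises steeply (within a few mm of hand movement, as arm, grip and hook give), and only there can the wanted 15 N be reached.
- sash_rail (a point): middle of the front face of the bar (234 x 18 mm) along the hatch's lower edge, moving with it. x: up the slope (35 degrees), y: left along the bar, z: square out of the hatch, up. The steel ring lies flat in the x-y plane here (hole along z, 18 mm; wire 6 mm; 30 mm outside), its centre at x = -34, z = 0 mm, clear above and 25 mm below.
- bar_left (a point): left end of that bar's front face, at y = +117 mm from its middle, same axes. The ring is NOT always at the bar's middle: its clamp (24 mm wide, 10 mm out from the bar, with a short neck to the ring) may be fixed anywhere so that the ring's centre is 83 to 151 mm from this end: find where by eye or by feel. A sideways touch of up to 10 N does not shift it.
- cabinet: dust cabinet fixed on the bench: clear panes in an aluminium frame, 260 mm wide (y), 250 deep (x), its sloping top open where the hatch runs; back posts about 380 mm high. Origin on the bench, mid width, 110 mm behind the lower edge of the closed hatch (which is 210 mm up); x to its back. The front pane stands 15 mm behind that edge.
- driver: loose screwdriver lying on the bench, about 220 mm long, no hook; a bystander
- clock_back: bare steel clock disc, 140 mm across, 22 mm high, lying on the bench; a bystander. Origin under its centre.
- movement: black square clock movement, 56 x 56 x 16 mm; a bystander. Origin under its centre.
- puck: small black round case, 56 mm across, 24 mm high; a bystander. Origin under its centre.
- tray_b: cream parts tray, 160 x 110 x 45 mm; a bystander. Origin under its centre.
- jar: small jar, 60 mm across, 80 mm high; a bystander. Origin under its centre.
Mind the look-alikes: they are no part of the job. Leave any pink look-alike of the part that bears cradle_seat alone.

How it is judged:
By the outcome, as a careful person would: the job done as asked, in the order asked, and still so for the second after the job is handed in, with the robot touching nothing.
It also fails if it takes over 72 s, if anything falls off the work surface, if the arm or the gripper's body presses on something with over 40 N, if the wrist force passes 120 N, or if a joint passes its speed limit or range.

ROBOT

A 6-joint arm with a two-finger parallel gripper is mounted at the origin on the work surface. World frame = base frame: x ahead of the robot, y to its left, z up, the work surface at z = 0. Lengths are in mm, angles in rad, forces in N, time in s.
With the tool pointing down it reaches from about 300 to 875 mm from the base axis. Payload 6.4 kg.
Tool frame: the origin (TCP) lies at the very end of the fingers, on their centre line; the grasp point (between the pads) lies 19 mm behind it (robot.tcp_to_grasp is the distance from the TCP to the grasp point, in mm); y points along the fingers, x is the direction in which the jaws open and shut, and the axes are right-handed (so a half turn about y gives the same grasp; the last joint's range is limited). The gripper opens to 85 mm and grips with 20 to 120 N. Pads are 22 mm wide; open, the fingers measure 114 mm over their backs; the gripper's body (76 mm by 85 mm) begins 54 mm behind the grasp point. The pads swing forward as they close: fully open they stand 13 mm farther back than shut.
Start: joints at [1.109, 0.181, 1.607, -0, 1.354, -0.206], TCP at [145.474, 556.308, 231.288] pointing down, gripper open.
Joint ranges: [-2.99, 2.99], [-0.89, 2.07], [0.3, 2.58], [-1.14, 4.28], [0, 2.63], [-3.12, 3.12]. Speed limits (rad/s): [2.57, 2.57, 3.01, 3.14, 3.14, 3.14].

INTERFACE

Orientations are given as a unit quaternion [w, x, y, z].
In Python, from workcell import status, vision, robot gives the robot as it stands.
- The arm moves only by the tool send_rows, never from a script. Its arguments are lists of equal length, an entry for each row: "dp": the shift along the tool's x, y, z in m, a list of three; "rotation": the turn, a rotation vector about the tool's x, y, z in rad, a list of three; "grip": the finger opening in m, from 0 to 0.0854. In form: {"dp": [[dx, dy, dz], ...], "rotation": [[wx, wy, wz], ...], "grip": [grip, ...]}. A call has 1 to 8 rows; each row is the pose to reach, as a shift and turn from the pose commanded when the call began, along the tool's axes at that moment; what a row does not reach only later rows make up. A row lasts 1/8 s, in which the tool goes at most 62.5 mm and 10.7 degrees, less where a joint would pass 70% of its speed; a pose out of reach is approached as far as the arm can. A call with a gripper value outside its range is refused whole. The fingers move at their own pace and stop on an object; "squeeze" is the grip in N (left out, the last holds). Time passes only in rows, so rows that repeat a pose let the fingers close. It gives the time, the measured TCP pose, the force and the opening at its end, in the units of the state.
- status.read_state(): the state, without advancing time (a new reading comes with each control period).
- vision.capture(name): name is "side" or "top"; returns the picture (420x560x3 uint8, red, green, blue); there is no depth.
- vision.camera_params(name): a dict with "intrinsics" (3x3 intrinsics, pixels), "k1" (the pictures are not rectified: a ray, as slopes to the right and down, at radius r is drawn at 1 + k1 r^2 times it, then the intrinsics apply), "origin" and "rotation" of the camera in the world. Camera axes: x right, y up, looking along -z (the intrinsics and any distortion apply to the point x, -y, -z); pixel columns grow to the right and rows downward; lengths in mm; the calibration is good to about 2 mm. A picture is of the moment at which its call begins. camera_params takes no time and is no camera call.
- robot.hand_in(): hands the job in, once; it reports no verdict.
The state is a dict: "time_s": time; "qpos": joint angles; "qvel": joint speeds; "joint_torque": joint torques, N m; "tool_pos": TCP position; "eef_rot": TCP orientation; "force": force on the tool from outside, world axes, zero at the start; "torque": the same for the moment, N m; "finger_gap": finger opening in mm.
Only numpy, scipy, OpenCV 4.12 (cv2) and the standard library are available. Lean on these libraries where they do the work, as an engineer would, in place of code of your own. Each camera call takes 0.05 s, during which the arm holds its last target.

## Working session

There is one attempt and no reset: what is moved stays moved. The work goes in short steps, Python scripts to look and compute and a tool call to move; the robot and the scene stay as the last step left them, time stands still between calls to the robot, and variables do not carry over. Pictures are saved under pics/ and viewed, and the job is handed in when it is done.

Besides the shell and the picture viewer there is one more tool, called in YAML: its name, and indented under it one key for each argument. send_rows: Moves the arm, as the interface text tells. Its arguments: {"type":"object","properties":{"dp":{"type":"array"},"rotation":{"type":"array"},"grip":{"type":"array"},"squeeze":{"type":"number"}},"required":["dp","rotation","grip"]}

```bash
ls; mkdir -p pics; python3 - <<'E'
from workcell import status, vision, robot
import cv2
s=status.read_state(); print(s)
for n in ["side","top"]:
    p=vision.camera_params(n); print(n,p)
    im=vision.capture(n); cv2.imwrite(f"pics/{n}0.png",im[:,:,::-1])
E
```

```text
pics
{'time_s': 0.0, 'qpos': array([ 1.10866386e+00,  1.81571993e-01,  1.60799627e+00, -2.33784480e-05,
        1.35380147e+00, -2.06298020e-01]), 'qvel': array([-8.78805204e-05, -1.05405688e-03,  2.00618636e-03,  3.57330966e-05,
       -1.34252294e-03, -1.60177318e-04]), 'joint_torque': array([-8.44942565e-05, -4.44870651e+01, -3.51335049e+01, -3.03060915e-04,
        9.25391971e-03,  1.55042204e-05]), 'tool_pos': array([145.24344679, 555.78397823, 230.37242465]), 'eef_rot': array([-0.55941667,  0.5599791 ,  0.43156988, -0.43269369]), 'force': array([ 0.05407081, -0.14870357, -0.60580246]), 'torque': array([ 0.01688642,  0.01860319, -0.07901047]), 'finger_gap': 85.79512917707214}
side {'intrinsics': array([[491.35707886,   0.        , 279.11226046],
       [  0.        , 491.35707886, 213.31276312],
       [  0.        ,   0.        ,   1.        ]]), 'k1': 0.01932684125256867, 'origin': array([ 218.04115888, -834.00785149, 1040.96685796]), 'rotation': array([ 0.90381293,  0.38108404, -0.08349862, -0.17585542])}
top {'intrinsics': array([[519.78480272,   0.        , 279.2550683 ],
       [  0.        , 519.78480272, 212.28438676],
       [  0.        ,   0.        ,   1.        ]]), 'k1': 0.05485530240295074, 'origin': array([ 352.93902038,   15.3523022 , 1397.31271264]), 'rotation': array([-0.698138  , -0.06186343,  0.05614923,  0.71107209])}
```

View pics/side0.png

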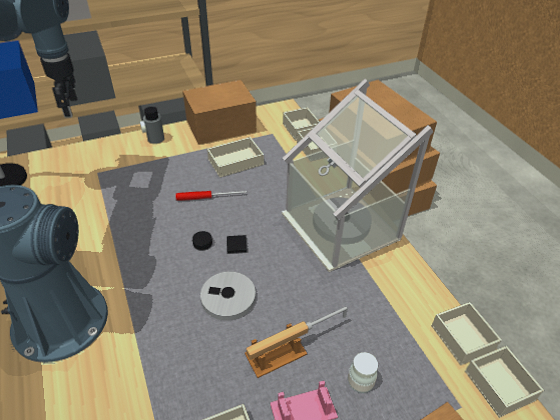

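View pics/top0.png

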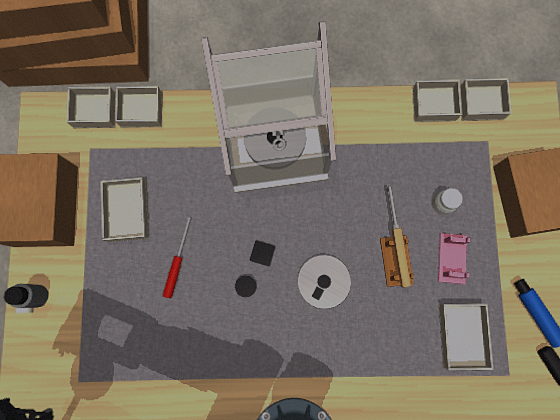

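```bash
cat > h.py <<'E'
import numpy as np, cv2
from scipy.spatial.transform import Rotation as R
from scipy.optimize import least_squares
from workcell import status, vision
P={n:vision.camera_params(n) for n in("side","top")}
def rot(q): return R.from_quat([q[1],q[2],q[3],q[0]])
def proj(n,p):
    c=P[n]; v=rot(c["rotation"]).inv().apply(np.atleast_2d(p)-c["origin"])
    s=np.c_[v[:,0],-v[:,1]]/-v[:,2:3]; r2=(s**2).sum(1,keepdims=True)
    s=s*(1+c["k1"]*r2); K=c["intrinsics"]
    return s*[K[0,0],K[1,1]]+[K[0,2],K[1,2]]
def ray(n,uv):
    c=P[n];K=c["intrinsics"]; d=(np.array(uv,float)-[K[0,2],K[1,2]])/[K[0,0],K[1,1]]
    s=d.copy()
    for _ in range(20): s=d/(1+c["k1"]*(s@s))
    v=rot(c["rotation"]).apply([s[0],-s[1],-1]); return c["origin"],v/np.linalg.norm(v)
def atz(n,uv,z):
    o,v=ray(n,uv); return o+v*(z-o[2])/v[2]
def tri(a,b): # a: side px, b: top px
    f=lambda x: np.r_[proj("side",x)[0]-a, proj("top",x)[0]-b]
    r=least_squares(f,[500,0,100]); return r.x, np.abs(r.fun).max()
def crop(im,x0,y0,x1,y1,k,fn):
    cv2.imwrite(fn,cv2.resize(im[y0:y1,x0:x1,::-1] if False else im[y0:y1,x0:x1],None,fx=k,fy=k,interpolation=cv2.INTER_CUBIC))
E
python3 - <<'E'
from h import *
s=cv2.imread("pics/side0.png");t=cv2.imread("pics/top0.png")
crop(s,270,70,450,280,2.8,"pics/s_cab.png")
crop(s,230,290,400,420,4.5,"pics/s_pole.png")
crop(t,190,10,350,200,3.1,"pics/t_cab.png")
crop(t,360,170,480,300,4.5,"pics/t_pole.png")
E
```

```text
(no output)
```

View pics/s_cab.png

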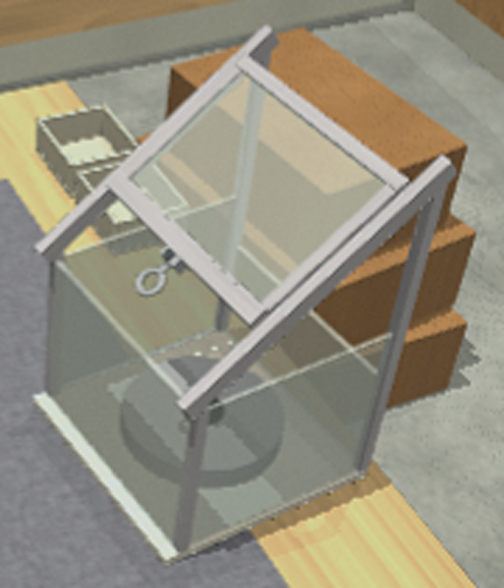

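View pics/s_pole.png

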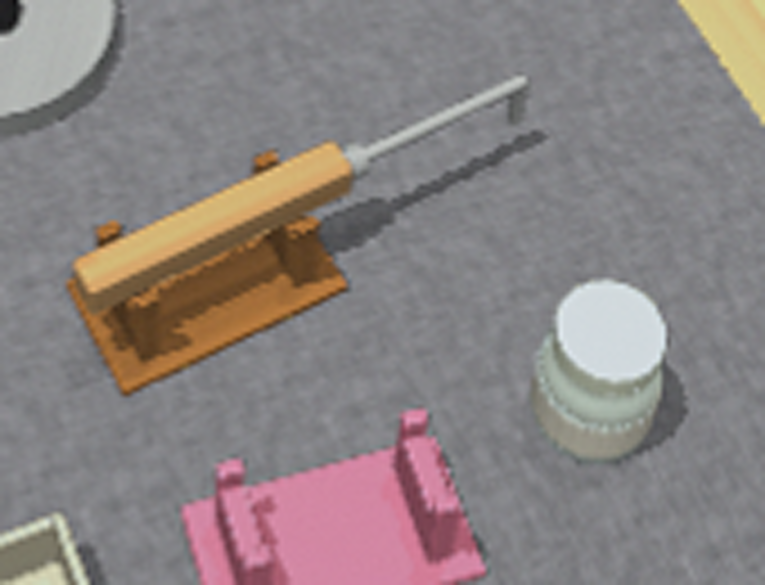

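View pics/t_cab.png

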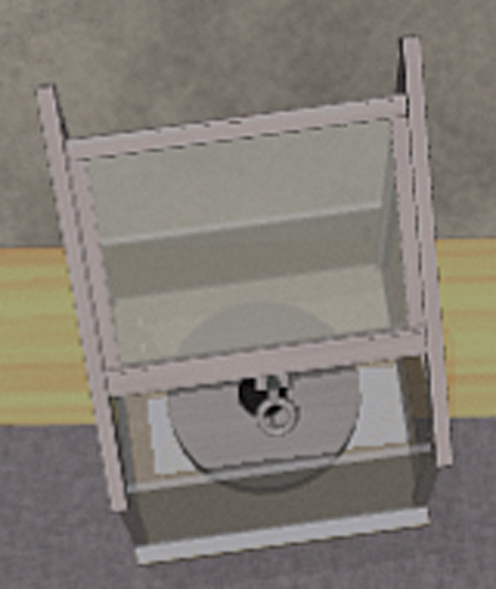

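View pics/t_pole.png

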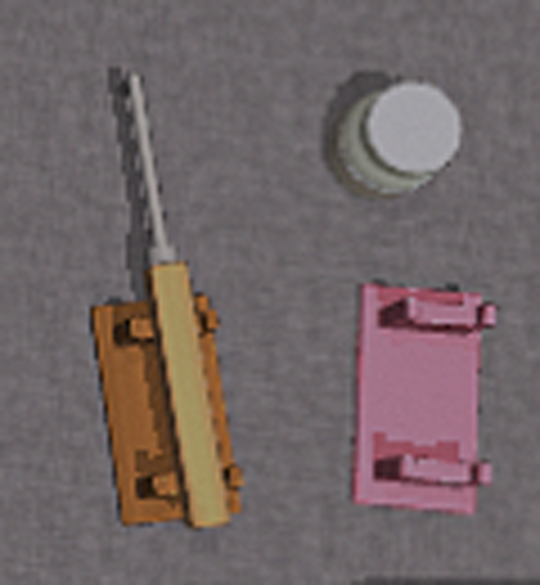

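```bash
cat >> h.py <<'E'
def full(pts,x0,y0,k): return [( (u+.5)/k-.5+x0,(v+.5)/k-.5+y0) for u,v in pts]
def fit(obs,model,x0):
    # obs list of (cam, localpt, uv)
    def f(x):
        return np.concatenate([proj(c,model(x,l))[0]-uv for c,l,uv in obs])
    r=least_squares(f,x0,loss="soft_l1"); return r.x,f(r.x).reshape(-1,2)
E
cat > fit1.py <<'E'
from h import *
np.set_printoptions(precision=2,suppress=True)
S=lambda p:full([p],230,290,4.5)[0]
T=lambda p:full([p],360,170,4.5)[0]
obs=[("side",(-75,11,24),S((76,268))),("side",(75,11,24),S((330,142))),("side",(75,-11,24),S((352,161))),("side",(-75,-11,24),S((92,287))),
("side",(185,0,-26),S((517,124))),("side",(187,0,15),S((524,78))),
("top",(75,11,24),T((150,268))),("top",(75,-11,24),T((187,263))),("top",(-75,-11,24),T((228,521))),("top",(-75,11,24),T((191,528))),("top",(188,0,15),T((134,74)))]
m=lambda x,l: x[:3]+R.from_euler("ZYX",[x[3],x[4],0]).apply(l)
x,r=fit(obs,m,np.array([500,-200,48,.1,0])); print("pole",x); print(r)
# cradle base plate corners z=8 
m0=lambda x,l: np.r_[x[:2],0]+R.from_euler("Z",x[2]).apply(l)
ob=[("side",(-65,-35,8),S((127,388))),("side",(65,-35,8),S((347,286))),("side",(-65,35,8),S((70,288))),
("top",(65,35,8),T((93,305))),("top",(-65,35,8),T((123,524))),("top",(-65,-35,8),T((241,510)))]
x,r=fit(ob,m0,np.array([500,-200,.1])); print("cradle",x);print(r)
S=lambda p:full([p],270,70,2.8)[0]
T=lambda p:full([p],190,10,3.1)[0]
ob=[("side",(-9,117,0),S((108,187))),("side",(-9,-117,0),S((257,321))),("side",(9,117,0),S((122,177))),("side",(9,-117,0),S((268,310))),
("top",(-9,117,0),T((110,393))),("top",(-9,-117,0),T((428,353))),("top",(9,117,0),T((106,372))),("top",(9,-117,0),T((424,334)))]
s=np.radians(35)
def rm(x,l):
    return x[:3]+R.from_euler("ZY",[x[3],-s]).apply(l)
x,r=fit(ob,rm,np.array([700,0,280,0.])); print("rail",x);print(r)
ring=tri(S((151,283)),T((278,415))); print("ring",ring)
print("ring local",R.from_euler("ZY",[x[3],-s]).inv().apply(ring[0]-x[:3]))
E
python3 fit1.py
```

```text
pole [ 457.79 -284.21   46.46    0.1    -0.02]
[[-1.89 -0.76]
 [ 0.24 -0.59]
 [ 0.23  2.47]
 [-1.09  3.  ]
 [-0.89 -0.16]
 [-0.2   0.05]
 [-0.29 -1.37]
 [ 0.04 -1.3 ]
 [ 0.41  0.2 ]
 [-0.08 -0.31]
 [ 0.08 -1.08]]
cradle [ 454.45 -284.41    6.38]
[[-0.74  1.76]
 [ 0.29  0.09]
 [-1.42 -0.96]
 [-0.69 -0.57]
 [ 0.21 -0.5 ]
 [ 0.47 -0.49]]
rail [739.68  26.66 276.76   0.12]
[[-0.58 -0.03]
 [-2.15  2.46]
 [-0.69 -1.16]
 [-0.5   1.19]
 [-0.16  0.11]
 [ 0.11 -1.29]
 [-0.22 -0.85]
 [ 0.77 -2.98]]
ring (array([706.97,  19.8 , 248.77]), np.float64(0.2887445418153334))
ring local [-43.33  -2.8   -3.82]
```

```bash
cat > ov.py <<'E'
from h import *
def lines(img,n,segs,x0,y0,k,col=(0,0,255)):
    for a,b in segs:
        pa,pb=proj(n,np.array([a,b]))
        q=[tuple(int(round(((p[i]-(x0,y0)[i])+.5)*k*8-4)) for i in (0,1)) for p in (pa,pb)]
        cv2.line(img,q[0],q[1],col,1,cv2.LINE_AA,3)
def boxsegs(lo,hi,M):
    c=[np.array([(lo,hi)[i>>j&1][j] for j in range(3)]) for i in range(8)]
    return [(M(c[i]),M(c[i|1<<j])) for i in range(8) for j in range(3) if not i>>j&1]
def polesegs(M):
    s=boxsegs((-75,-11,0),(75,11,24),M)
    s+=[(M((75,0,12)),M((185,0,12))),(M((185,0,12)),M((185,0,-26)))]
    return s
def circ(M,c,r,n=40):
    t=np.linspace(0,2*np.pi,n+1); p=[M((c[0]+r*np.cos(a),c[1]+r*np.sin(a),c[2])) for a in t]
    return list(zip(p[:-1],p[1:]))
E
cat > a.py <<'E'
from ov import *
pp=np.array([457.8,-284.2,48,.105,0]); Mp=lambda l: pp[:3]+R.from_euler("ZYX",[pp[3],pp[4],0]).apply(l)
rp=np.array([736,26.5,271,.122]); Mr=lambda l: rp[:3]+R.from_euler("ZY",[rp[3],-np.radians(35)]).apply(l)
import sys
for n,(b1,k1),(b2,k2) in (("side",((270,140,370,210),6),((230,290,370,400),5)),("top",((210,100,340,160),6),((370,175,440,300),4.6))):
    im=cv2.imread(f"pics/{n}0.png")
    for tag,b,k,sg in (("cab",b1,k1,boxsegs((-9,-117,0),(9,117,0),Mr)+circ(Mr,(-34,-3,0),9)+circ(Mr,(-34,-3,0),15)),("pole",b2,k2,polesegs(Mp)+boxsegs((-65,-35,-48),(65,35,-40),Mp))):
        c=cv2.resize(im[b[1]:b[3],b[0]:b[2]],None,fx=k,fy=k,interpolation=cv2.INTER_CUBIC)
        lines(c,n,sg,b[0],b[1],k); cv2.imwrite(f"pics/ov_{n}_{tag}.png",c)
a=cv2.imread("pics/ov_side_cab.png");b=cv2.imread("pics/ov_top_cab.png");
def st(a,b):
    w=max(a.shape[1],b.shape[1]); f=lambda x:cv2.copyMakeBorder(x,0,0,0,w-x.shape[1],0); return np.vstack([f(a),f(b)])
cv2.imwrite("pics/ov_cab.png",st(a,b))
E
python3 a.py
```

```text
(no output)
```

View pics/ov_cab.png

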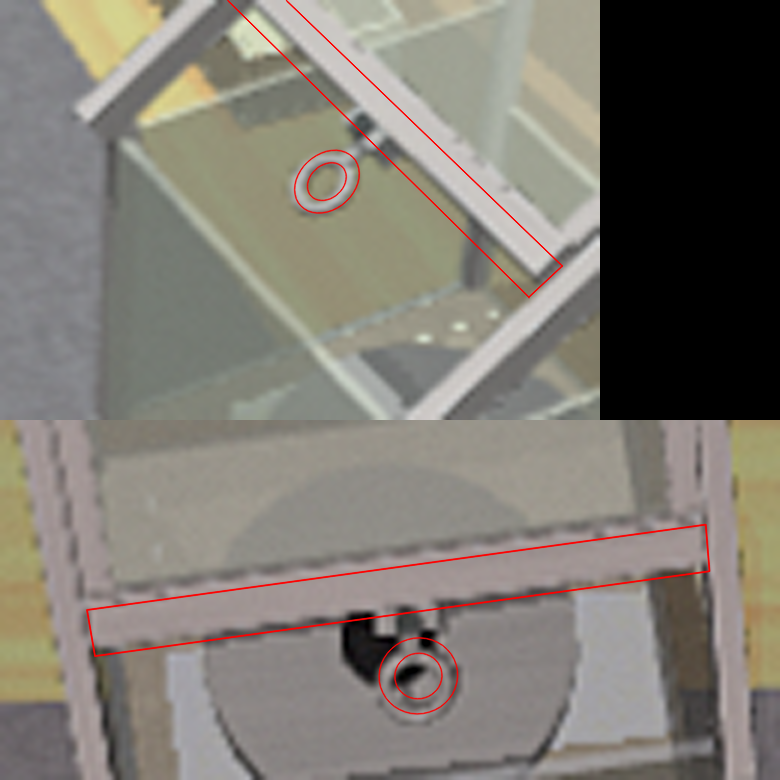

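View pics/ov_side_pole.png

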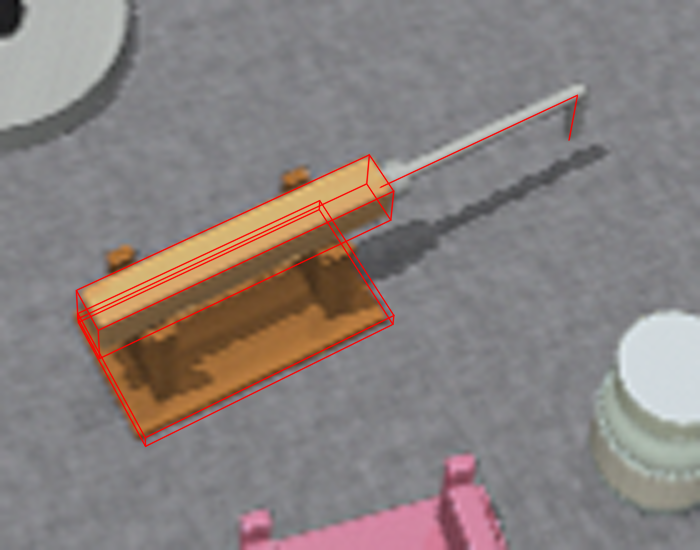

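View pics/ov_top_pole.png

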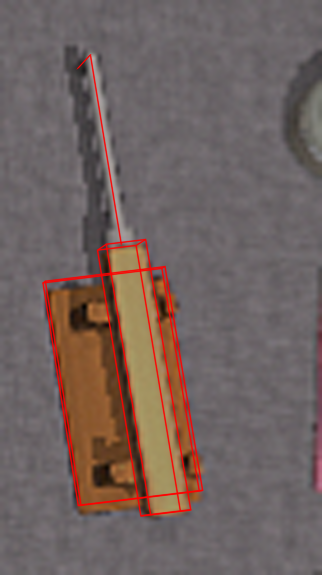

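```bash
cat > b.py <<'E'
from ov import *
np.set_printoptions(precision=2,suppress=True)
S=lambda p:full([p],270,70,2.8)[0]
T=lambda p:full([p],190,10,3.1)[0]
S6=lambda p:full([p],270,140,6)[0]
T6=lambda p:full([p],210,100,6)[0]
s=np.radians(35)
# params: x,y,z,yaw,ringy,w, side px bias(2)
obs=[("side","L",S((108,187))),("side","R",S((257,321))),("side","UL",S((122,177))),("side","UR",S((268,310))),
("top","L",T((110,393))),("top","R",T((428,353))),("top","UL",T((106,372))),("top","UR",T((424,334))),("side","ring",S6((327,180))),("top","ring",T6((417,260)))]
def pt(x,k):
    l={"L":(0,117,9),"R":(0,-117,9),"UL":(x[5],117,9),"UR":(x[5],-117,9),"ring":(-34,x[4],0)}[k]
    return x[:3]+R.from_euler("ZY",[x[3],-s]).apply(l)
f=lambda x: np.concatenate([(proj(c,pt(x,k))[0]+(x[6:8] if c=="side" else 0)-uv)*(3 if k=="ring" else 1) for c,k,uv in obs]+[x[6:8]/1.0])
r=least_squares(f,[736,26,270,.12,-3,16,0,0],loss="soft_l1");x=r.x
print(x);print(f(x)[:-2].reshape(-1,2)); print("ring",pt(x,"ring"),"q",(x[2]-210)/np.sin(s))
rp=x; Mr=lambda l: rp[:3]+R.from_euler("ZY",[rp[3],-s]).apply(l)
ims=[]
for n,b in (("side",(270,130,370,200)),("top",(210,100,340,160))):
    im=cv2.imread(f"pics/{n}0.png");k=6
    c=cv2.resize(im[b[1]:b[3],b[0]:b[2]],None,fx=k,fy=k,interpolation=cv2.INTER_CUBIC)
    lines(c,n,boxsegs((0,-117,-9),(x[5],117,9),Mr)+circ(Mr,(-34,x[4],0),9)+circ(Mr,(-34,x[4],0),15),b[0],b[1],k)
    ims.append(cv2.copyMakeBorder(c,0,0,0,780-c.shape[1],0))
cv2.imwrite("pics/ov2.png",np.vstack(ims))
E
python3 b.py
```

```text
[734.98  25.64 269.22   0.12  -1.49  15.64   0.94  -0.5 ]
[[-0.03 -1.8 ]
 [-1.96  0.9 ]
 [-0.76 -2.31]
 [-1.    0.32]
 [-0.13  0.18]
 [ 0.7  -0.67]
 [ 0.02  0.21]
 [ 1.48 -1.36]
 [ 0.6   0.46]
 [-0.52  0.06]]
ring [707.5   20.91 249.72] q 103.2493056841281
```

View pics/ov2.png

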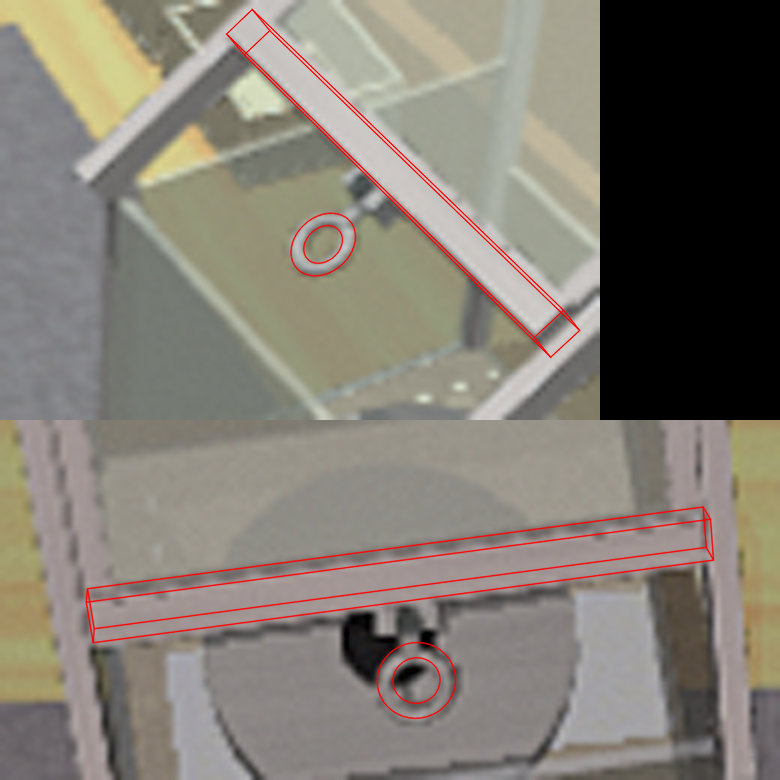

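```bash
cat > c.py <<'E'
from h import *
np.set_printoptions(precision=4,suppress=True)
s=status.read_state(); print(rot(s["eef_rot"]).as_matrix(), s["tool_pos"])
E
python3 c.py; python3 -c "
import workcell,inspect;print([x for x in dir(workcell.robot) if x[0]!='_'])"
```

```text
[[ 0.253  -0.0007 -0.9675]
 [ 0.9675 -0.0014  0.253 ]
 [-0.0015 -1.      0.0003]] [145.2521 555.8458 230.4867]
['Unreachable', 'hand_in', 'tcp_to_grasp']
```

```bash
cat > plan.py <<'E'
import sys,json,os
from h import *
np.set_printoptions(precision=4,suppress=True)
F="cmd.json"
def load():
    d=json.load(open(F)); return np.array(d["p"]),R.from_matrix(d["R"])
def save(p,Q): json.dump({"p":list(p),"R":Q.as_matrix().tolist()},open(F,"w"))
def sent(dp,rv):
    p,Q=load(); save(p+1000*Q.apply(dp),Q*R.from_rotvec(rv))
def toolR(yaw,pitch):
    pole=R.from_euler("ZY",[yaw,-pitch]).as_matrix()
    x,y=pole[:,1],-pole[:,2]; return R.from_matrix(np.c_[x,y,np.cross(x,y)])
def err(show=True):
    p,Q=load(); s=status.read_state(); e=s["tool_pos"]-p; er=(Q.inv()*rot(s["eef_rot"])).as_rotvec()
    if show: print("t",round(s["time_s"],2),"meas",s["tool_pos"].round(2),"meas-cmd",e.round(2),"rot",er.round(4),"F",s["force"].round(2),"gap",round(s["finger_gap"],2),"q",s["qpos"].round(3))
    return e,er
def go(gp,Qg,frac=(1,)):
    p,Q=load()
    for f in frac:
        d=Q.inv().apply(np.array(gp)-p)/1000*f; r=(Q.inv()*Qg).as_rotvec()*f
        print(f,"dp",d.round(4).tolist(),"rot",r.round(4).tolist())
# pole pose -> tcp
def tcp(origin,yaw,pitch,gx=12.,gz=12.):
    M=R.from_euler("ZY",[yaw,-pitch]); return np.array(origin)+M.apply([gx,0,gz-19]),toolR(yaw,pitch)
E
python3 - <<'E'
from plan import *
s=status.read_state(); save([145.474,556.308,231.288],toolR(np.radians(75.35-90),0))
err()
go([450,180,250],toolR(.103,0))
E
```

```text
t 0.1 meas [145.25 555.85 230.49] meas-cmd [-0.22 -0.46 -0.8 ] rot [0.0003 0.0001 0.0015] F [ 1.12 -0.28  0.41] gap 85.21 q [ 1.109  0.181  1.608  0.     1.354 -0.206]
1 dp [-0.2871, -0.0187, -0.3898] rot [0.0, -0.3587, 0.0]
```

send_rows:
  dp:
    - [-0.023,-0.0015,-0.031]
    - [-0.057,-0.004,-0.078]
    - [-0.095,-0.006,-0.129]
    - [-0.132,-0.0085,-0.179]
    - [-0.17,-0.011,-0.23]
    - [-0.207,-0.0135,-0.281]
    - [-0.244,-0.016,-0.331]
    - [-0.277,-0.018,-0.376]
  rotation:
    - [0,-0.03,0]
    - [0,-0.07,0]
    - [0,-0.12,0]
    - [0,-0.17,0]
    - [0,-0.21,0]
    - [0,-0.26,0]
    - [0,-0.31,0]
    - [0,-0.35,0]
  grip: [0.06,0.06,0.06,0.06,0.06,0.06,0.06,0.06]

```text
time_s: 1.1
tool_pos: [440.1, 191.3, 249.3]
eef_rot: [-0.476, 0.476, 0.523, -0.523]
force: [0.4, 0.7, 0.5]
finger_gap: 59.7
```

```bash
python3 - <<'E'
from plan import *
sent([-0.277,-0.018,-0.376],[0,-.35,0])
err()
go(*[f(tcp([456.5,-284.2,48],.103,0)) for f in (lambda a:a[0]+[0,0,80],lambda a:a[1])])
E
```

```text
t 1.1 meas [440.06 191.27 249.27] meas-cmd [ 0.87 -1.94 -0.01] rot [-0.0001 -0.0008 -0.0001] F [0.43 0.68 0.47] gap 59.71 q [ 0.162 -0.053  1.818  0.     1.377 -1.504]
1 dp [-0.4768, 0.1283, 0.0157] rot [0.0, -0.0087, 0.0]
```

send_rows:
  dp:
    - [-0.038,0.005,0.001]
    - [-0.095,0.015,0.003]
    - [-0.157,0.03,0.005]
    - [-0.219,0.045,0.007]
    - [-0.281,0.065,0.009]
    - [-0.343,0.085,0.011]
    - [-0.405,0.105,0.013]
    - [-0.456,0.12,0.015]
  rotation:
    - [0,0,0]
    - [0,0,0]
    - [0,0,0]
    - [0,-0.009,0]
    - [0,-0.009,0]
    - [0,-0.009,0]
    - [0,-0.009,0]
    - [0,-0.009,0]
  grip: [0.06,0.06,0.06,0.06,0.06,0.06,0.06,0.06]

```text
time_s: 2.1
tool_pos: [466.6, -262.7, 128.8]
eef_rot: [-0.474, 0.473, 0.525, -0.525]
force: [0.1, -0.7, 0.7]
finger_gap: 60.2
```

```bash
python3 - <<'E'
from plan import *
sent([-0.456,.12,.015],[0,-.009,0])
err()
a,Q=tcp([456.5,-284.2,48],.103,0)
go(a+[0,0,75],Q)
E
```

```text
t 2.1 meas [ 466.63 -262.74  128.76] meas-cmd [-0.57 -0.57 -0.53] rot [ 0.0001  0.0005 -0.0004] F [ 0.09 -0.66  0.69] gap 60.16 q [-0.735  0.211  1.794  0.     1.137 -2.408]
1 dp [-0.0208, 0.0133, 0.0009] rot [-0.0, 0.0003, -0.0]
```

send_rows:
  dp:
    - [-0.01,0.006,0.001]
    - [-0.021,0.013,0.001]
    - [-0.021,0.013,0.001]
    - [-0.021,0.013,0.001]
  rotation:
    - [0,0,0]
    - [0,0,0]
    - [0,0,0]
    - [0,0,0]
  grip: [0.06,0.06,0.06,0.06]

```text
time_s: 2.6
tool_pos: [468.5, -280.8, 117.1]
eef_rot: [-0.473, 0.473, 0.526, -0.525]
force: [0.3, 0.1, -0.4]
finger_gap: 59.9
```

```bash
python3 - <<'E'
from plan import *
sent([-0.021,.013,.001],[0,0,0])
err()
im=[]
for n,b in (("side",(220,230,400,400)),("top",(340,160,480,320))):
    c=vision.capture(n)[:,:,::-1]; cv2.imwrite(f"pics/{n}1.png",c)
    c=cv2.resize(c[b[1]:b[3],b[0]:b[2]],None,fx=2.8 if n=="side" else 3,fy=2.8 if n=="side" else 3,interpolation=cv2.INTER_CUBIC)
    cv2.imwrite(f"pics/{n}1c.png",c)
a=cv2.imread("pics/side1c.png");b=cv2.imread("pics/top1c.png");h=max(a.shape[0],b.shape[0])
f=lambda x:cv2.copyMakeBorder(x,0,h-x.shape[0],0,0,0)
c=np.hstack([f(a),f(b)]); c=cv2.resize(c,None,fx=.84,fy=.84); cv2.imwrite("pics/v1.png",c);print(c.shape)
E
```

```text
t 2.6 meas [ 468.52 -280.75  117.06] meas-cmd [0.15 2.41 0.78] rot [-0.0002 -0.0013 -0.    ] F [ 0.33  0.07 -0.45] gap 59.91 q [-0.757  0.249  1.775  0.     1.118 -2.433]
(403, 776, 3)
```

View pics/v1.png

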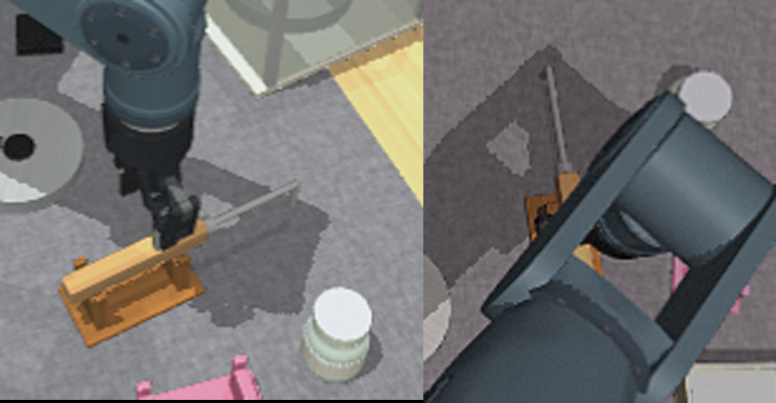

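send_rows:
  dp:
    - [0,0.01,0]
    - [0,0.025,0]
    - [0,0.042,0]
    - [0,0.058,0]
    - [0,0.07,0]
    - [0,0.075,0]
    - [0,0.075,0]
  rotation:
    - [0,0,0]
    - [0,0,0]
    - [0,0,0]
    - [0,0,0]
    - [0,0,0]
    - [0,0,0]
    - [0,0,0]
  grip: [0.06,0.06,0.06,0.06,0.06,0.06,0.06]

```text
time_s: 3.58
tool_pos: [468.1, -281.9, 41.4]
eef_rot: [0.474, -0.473, -0.525, 0.525]
force: [-0.4, 0.6, -0.7]
finger_gap: 60.1
```

```bash
python3 - <<'E'
from plan import *
sent([0,.075,0],[0,0,0])
err()
E
```

```text
t 3.58 meas [ 468.13 -281.89   41.38] meas-cmd [-0.24  1.27  0.09] rot [ 0.0003  0.0002 -0.0003] F [-0.45  0.58 -0.73] gap 60.06 q [-0.759  0.369  1.804 -0.     0.969 -2.433]
```

send_rows:
  dp:
    - [0,0,0]
    - [0,0,0]
    - [0,0,0]
    - [0,0,0]
    - [0,0,0]
    - [0,0,0]
  rotation:
    - [0,0,0]
    - [0,0,0]
    - [0,0,0]
    - [0,0,0]
    - [0,0,0]
    - [0,0,0]
  grip: [0.045,0.03,0.01,0.01,0.01,0.01]
  squeeze: 80

```text
time_s: 4.32
tool_pos: [468.6, -282.3, 42.4]
eef_rot: [0.473, -0.474, -0.525, 0.525]
force: [-1.3, 0.6, 6.1]
finger_gap: 21.0
```

```bash
python3 - <<'E'
from plan import *
err()
E
```

```text
t 4.33 meas [ 468.61 -282.28   42.41] meas-cmd [0.24 0.88 1.13] rot [-0.0008  0.0001  0.0009] F [-1.27  0.64  6.07] gap 21.0 q [-0.759  0.368  1.803 -0.     0.97  -2.433]
```

send_rows:
  dp:
    - [0,-0.002,0]
    - [0,-0.006,0]
    - [0,-0.015,0]
    - [0,-0.03,0]
    - [0,-0.05,0]
    - [0,-0.07,0]
    - [0,-0.08,0]
    - [0,-0.08,0]
  rotation:
    - [0,0,0]
    - [0,0,0]
    - [0,0,0]
    - [0,0,0]
    - [0,0,0]
    - [0,0,0]
    - [0,0,0]
    - [0,0,0]
  grip: [0.01,0.01,0.01,0.01,0.01,0.01,0.01,0.01]
  squeeze: 110

```text
time_s: 5.32
tool_pos: [468.7, -282.4, 122.8]
eef_rot: [0.473, -0.474, -0.525, 0.525]
force: [0.1, -0.2, -2.5]
finger_gap: 20.4
```

```bash
cat > shot.py <<'E'
from h import *
def shot(tag,bs,bt,ks,kt):
    L=[]
    for n,b,k in (("side",bs,ks),("top",bt,kt)):
        c=np.ascontiguousarray(vision.capture(n)[:,:,::-1]); cv2.imwrite(f"pics/{n}{tag}.png",c)
        L.append(cv2.resize(c[b[1]:b[3],b[0]:b[2]],None,fx=k,fy=k,interpolation=cv2.INTER_CUBIC))
    h=max(x.shape[0] for x in L)
    v=np.hstack([cv2.copyMakeBorder(x,0,h-x.shape[0],0,0,0) for x in L]); print(v.shape); cv2.imwrite(f"pics/v{tag}.png",v)
E
python3 - <<'E'
from plan import *
from shot import shot
json.dump(json.load(open(F)),open("grasp_cmd.json","w"))
sent([0,-.08,0],[0,0,0])
err()
shot("2",(220,230,400,400),(360,120,460,300),2.5,3)
E
```

```text
t 5.33 meas [ 468.75 -282.38  122.85] meas-cmd [0.38 0.78 1.56] rot [-0.0015  0.0001  0.0017] F [ 0.06 -0.21 -2.45] gap 20.41 q [-0.759  0.242  1.77  -0.     1.127 -2.433]
(540, 750, 3)
```

View pics/v2.png

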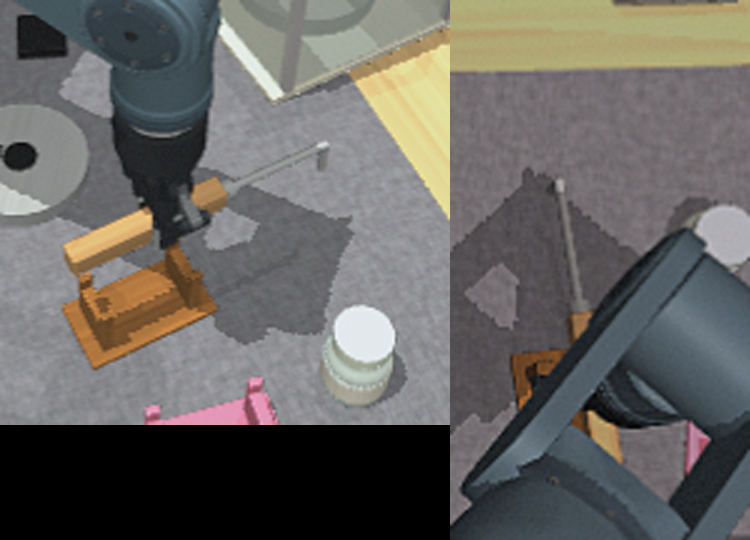

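```bash
cat >> plan.py <<'E'
RING=np.array([707.3,20.5,249.3]); YAW=.12; SL=np.radians(35)
MH=R.from_euler("ZY",[YAW,-SL])
GX,GZ=12.3,13.4
def hookpose(a,n,lat=0,q=0,ring=None):
    """TCP so that hook tip is at ring + a along slope(up), lat left, n along normal; ring lowered by q down slope"""
    ring=RING if ring is None else ring
    tip=ring+MH.apply([a-q,lat,n]); org=tip-MH.apply([185,0,-26]); return tcp(org,YAW,SL,GX,GZ)
E
python3 - <<'E'
from plan import *
for a,n in ((-120,45),(0,25),(0,-13)): print(hookpose(a,n)[0])
print(hookpose(0,-13,q=110)[0])
p,Q=load(); print(p)
go([430,-250,210],toolR(.103,SL))
E
```

```text
[432.0163 -12.6935 134.9867]
[540.9967   0.4473 187.4329]
[562.6358   3.0565 156.3051]
[473.1771  -7.7304  93.2117]
[ 468.3716 -283.1593  121.288 ]
1 dp [0.0369, -0.0887, 0.0347] rot [-0.6109, 0.0003, 0.0001]
```

send_rows:
  dp:
    - [0.003,-0.02,0.003]
    - [0.008,-0.04,0.008]
    - [0.014,-0.06,0.014]
    - [0.02,-0.075,0.02]
    - [0.027,-0.085,0.027]
    - [0.033,-0.089,0.032]
    - [0.037,-0.089,0.035]
    - [0.037,-0.089,0.035]
  rotation:
    - [-0.03,0,0]
    - [-0.12,0,0]
    - [-0.22,0,0]
    - [-0.33,0,0]
    - [-0.44,0,0]
    - [-0.54,0,0]
    - [-0.611,0,0]
    - [-0.611,0,0]
  grip: [0.01,0.01,0.01,0.01,0.01,0.01,0.01,0.01]

```text
time_s: 6.42
tool_pos: [428.2, -248.2, 209.1]
eef_rot: [-0.311, 0.594, 0.658, -0.342]
force: [0.6, -0.8, -2.6]
finger_gap: 20.4
```

```bash
python3 - <<'E'
from plan import *
sent([.037,-.089,.035],[-.611,0,0])
err()
go(*hookpose(-120,60))
E
```

```text
t 6.42 meas [ 428.22 -248.16  209.07] meas-cmd [-1.53  1.81 -1.22] rot [ 0.002   0.0034 -0.0009] F [ 0.58 -0.82 -2.57] gap 20.42 q [-1.155 -0.237  2.184  0.662  1.088 -3.111]
1 dp [0.2356, 0.062, 0.0213] rot [0.0001, -0.0137, -0.0096]
```

send_rows:
  dp:
    - [0.012,0.003,0.001]
    - [0.045,0.011,0.004]
    - [0.085,0.022,0.008]
    - [0.125,0.033,0.011]
    - [0.165,0.044,0.015]
    - [0.205,0.054,0.019]
    - [0.23,0.061,0.021]
    - [0.236,0.062,0.021]
  rotation:
    - [0,0,0]
    - [0,-0.003,-0.002]
    - [0,-0.005,-0.004]
    - [0,-0.007,-0.005]
    - [0,-0.01,-0.007]
    - [0,-0.012,-0.009]
    - [0,-0.014,-0.01]
    - [0,-0.014,-0.01]
  grip: [0.01,0.01,0.01,0.01,0.01,0.01,0.01,0.01]

```text
time_s: 7.42
tool_pos: [422.9, -9.4, 147.1]
eef_rot: [-0.306, 0.586, 0.665, -0.347]
force: [0.0, 0.5, -2.6]
finger_gap: 20.3
```

```bash
python3 - <<'E'
from plan import *
sent([.236,.062,.021],[0,-.014,-.01])
err()
go(*hookpose(0,40))
E
```

```text
t 7.42 meas [422.92  -9.37 147.15] meas-cmd [-0.75  3.96 -0.31] rot [ 0.0013 -0.004  -0.0032] F [ 0.03  0.53 -2.64] gap 20.32 q [-0.637 -0.543  2.516  0.589  0.793 -2.673]
1 dp [-0.0004, 0.02, -0.1197] rot [0.0001, 0.0003, 0.0004]
```

send_rows:
  dp:
    - [0,0.001,-0.01]
    - [0,0.005,-0.03]
    - [0,0.008,-0.055]
    - [0,0.012,-0.08]
    - [0,0.016,-0.1]
    - [0,0.019,-0.114]
    - [0,0.02,-0.12]
    - [0,0.02,-0.12]
  rotation:
    - [0,0,0]
    - [0,0,0]
    - [0,0,0]
    - [0,0,0]
    - [0,0,0]
    - [0,0,0]
    - [0,0,0]
    - [0,0,0]
  grip: [0.01,0.01,0.01,0.01,0.01,0.01,0.01,0.01]

```text
time_s: 8.43
tool_pos: [532.6, 0.9, 200.1]
eef_rot: [-0.307, 0.588, 0.664, -0.346]
force: [-0.1, 0.1, -2.2]
finger_gap: 20.5
```

```bash
python3 - <<'E'
from plan import *
from shot import shot
sent([0,.02,-.12],[0,0,0])
err()
shot("3",(260,110,380,230),(230,90,320,210),3.8,3.6)
err()
E
```

```text
t 8.43 meas [532.55   0.95 200.14] meas-cmd [-0.09  1.09  0.22] rot [ 0.0005  0.0002 -0.0001] F [-0.07  0.14 -2.15] gap 20.55 q [-0.402 -0.257  2.22   0.467  0.688 -2.383]
(456, 780, 3)
t 8.53 meas [531.93   1.14 199.77] meas-cmd [-0.71  1.28 -0.15] rot [ 0.0009  0.0004 -0.0002] F [-0.77  0.36 -2.2 ] gap 20.22 q [-0.402 -0.258  2.222  0.467  0.688 -2.383]
```

View pics/v3.png

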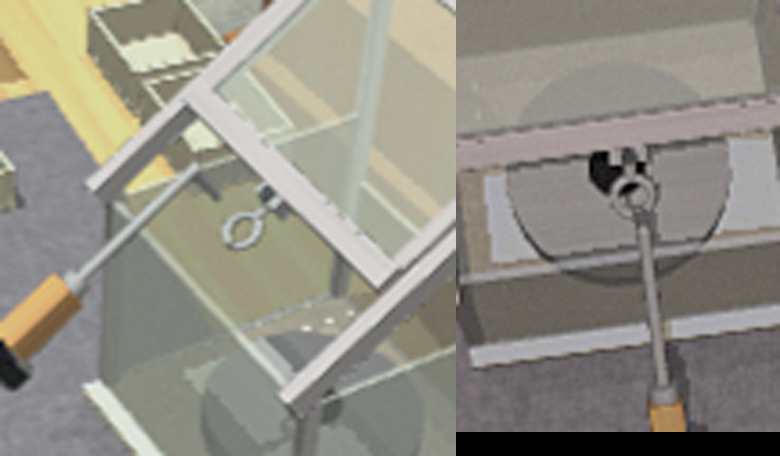

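```bash
cat > z.py <<'E'
from h import *
import sys
def zoom(tag,bs,bt,k,out,draw=None):
    L=[]
    for n,b in (("side",bs),("top",bt)):
        c=cv2.imread(f"pics/{n}{tag}.png"); c=cv2.resize(c[b[1]:b[3],b[0]:b[2]],None,fx=k,fy=k,interpolation=cv2.INTER_CUBIC)
        for p,col in (draw or []):
            u,v=(proj(n,p)[0]-[b[0],b[1]]+.5)*k-.5; cv2.drawMarker(c,(int(u),int(v)),col,cv2.MARKER_CROSS,10,1)
        L.append(c)
    h=max(x.shape[0] for x in L)
    cv2.imwrite(out,np.hstack([cv2.copyMakeBorder(x,0,h-x.shape[0],0,0,0) for x in L]))
E
python3 - <<'E'
from z import *
from plan import *
s=status.read_state(); T=rot(s["eef_rot"]).as_matrix(); p=s["tool_pos"]
# pole axes from tool: y=x_tool, z=-y_tool, x=-z_tool
A=np.c_[-T[:,2],T[:,0],-T[:,1]]
org=p-A@np.array([GX,0,GZ-19]); tip=org+A@[185,0,-26]; cor=org+A@[185,0,12]
print("tip",tip,"corner",cor, "tip in ring frame",MH.inv().apply(tip-RING))
zoom("3",(300,140,345,190),(255,125,300,175),8,"pics/z3.png",[(tip,(0,0,255)),(cor,(255,0,0)),(RING,(0,255,0))])
E
```

```text
tip [684.059   19.4823 281.9946] corner [662.4467  16.8507 313.1391] tip in ring frame [-0.2479  1.7719 40.0864]
```

View pics/z3.png

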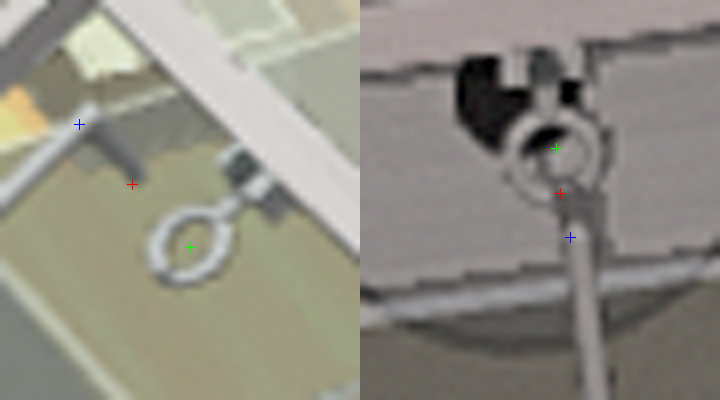

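```bash
python3 - <<'E'
from plan import *
S=lambda p:np.array(full([p],300,140,8)[0]); T=lambda p:np.array(full([(p[0]-360,p[1])],255,125,8)[0])
ring=tri(S((188,245)),T((556,158))); print("ring",ring)
for nm,a,b in (("tip",(142,178),(573,194)),("tip",(142,178),(573,200)),("cor",(92,112),(576,228)),("cor",(92,112),(576,236))):
    t=tri(S(a),T(b)); print(nm,t, MH.inv().apply(t[0]-ring[0]))
E
```

```text
ring (array([704.9817,  20.344 , 250.6095]), np.float64(0.48310015060815203))
tip (array([683.5051,  15.6446, 287.0691]), np.float64(0.538394146636108)) [ 2.9855 -2.0946 42.4185]
tip (array([682.4667,  15.4891, 287.1807]), np.float64(0.8866616247751153)) [ 2.1897 -2.1248 43.1119]
cor (array([664.4624,  15.0889, 318.2612]), np.float64(0.38148144353340285)) [ 5.3353 -0.3667 78.8516]
cor (array([663.1204,  14.8919, 318.391 ]), np.float64(0.846240669347992)) [ 4.299  -0.4016 79.7356]
```

send_rows:
  dp:
    - [0.001,0.005,0.001]
    - [0.001,0.015,0.0015]
    - [0.001,0.025,0.0015]
    - [0.001,0.033,0.0015]
    - [0.001,0.036,0.0015]
    - [0.001,0.036,0.0015]
  rotation:
    - [0,0,0]
    - [0,0,0]
    - [0,0,0]
    - [0,0,0]
    - [0,0,0]
    - [0,0,0]
  grip: [0.01,0.01,0.01,0.01,0.01,0.01]

```text
time_s: 9.28
tool_pos: [551.6, 4.6, 169.5]
eef_rot: [-0.307, 0.588, 0.664, -0.346]
force: [0.6, -0.2, -4.0]
finger_gap: 20.5
```

```bash
python3 - <<'E'
from plan import *
from z import zoom
sent([.001,.036,.0015],[0,0,0])
err()
for n in("side","top"): cv2.imwrite(f"pics/{n}4.png",vision.capture(n)[:,:,::-1])
zoom("4",(300,140,345,190),(255,125,300,175),8,"pics/z4.png")
E
```

```text
t 9.28 meas [551.62   4.57 169.54] meas-cmd [-0.18  1.38 -0.04] rot [ 0.0007  0.0001 -0.0004] F [ 0.63 -0.22 -3.99] gap 20.5 q [-0.371 -0.145  2.203  0.506  0.592 -2.415]
```

View pics/z4.png

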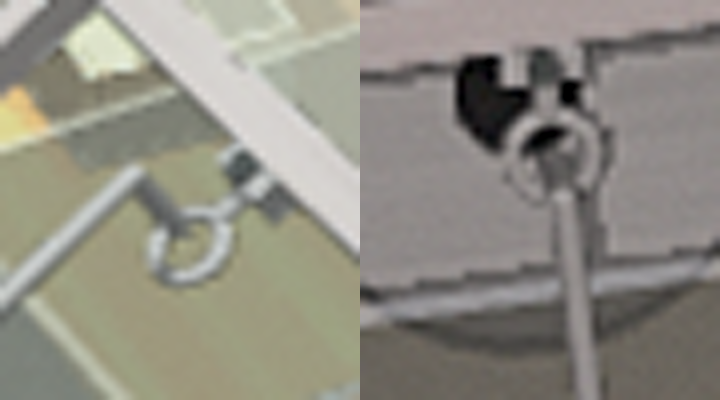

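send_rows:
  dp:
    - [0,0.004,0]
    - [0,0.008,0]
    - [0,0.012,0]
    - [0,0.016,0]
    - [0,0.02,0]
    - [0,0.021,0]
    - [0,0.021,0]
  rotation:
    - [0,0,0]
    - [0,0,0]
    - [0,0,0]
    - [0,0,0]
    - [0,0,0]
    - [0,0,0]
    - [0,0,0]
  grip: [0.01,0.01,0.01,0.01,0.01,0.01,0.01]

```text
time_s: 10.25
tool_pos: [563.6, 5.9, 152.6]
eef_rot: [-0.306, 0.588, 0.664, -0.346]
force: [-0.8, 0.3, -2.6]
finger_gap: 20.3
```

```bash
python3 - <<'E'
from plan import *
from z import zoom
sent([0,.021,0],[0,0,0])
err()
for n in("side","top"): cv2.imwrite(f"pics/{n}5.png",vision.capture(n)[:,:,::-1])
zoom("5",(300,140,345,190),(255,125,300,175),8,"pics/z5.png")
E
```

```text
t 10.25 meas [563.61   5.95 152.61] meas-cmd [-0.15  1.31  0.24] rot [ 0.0003  0.0001 -0.0001] F [-0.85  0.28 -2.56] gap 20.35 q [-0.355 -0.079  2.187  0.535  0.542 -2.44 ]
```

View pics/z5.png

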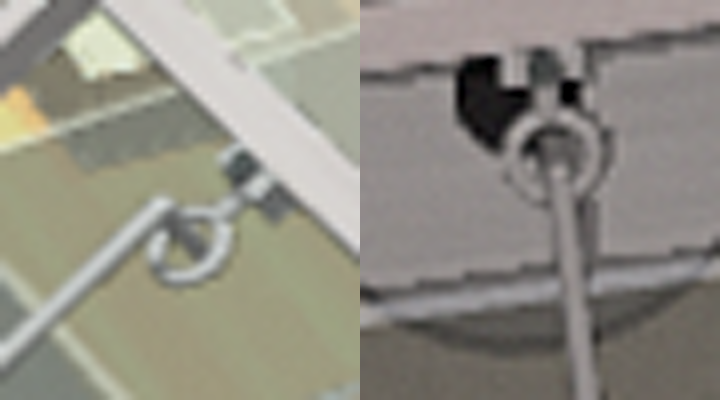

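send_rows:
  dp:
    - [0,0,0.002]
    - [0,0,0.005]
    - [0,0,0.009]
    - [0,0,0.013]
    - [0,0,0.018]
    - [0,0,0.023]
    - [0,0,0.028]
    - [0,0,0.033]
  rotation:
    - [0,0,0]
    - [0,0,0]
    - [0,0,0]
    - [0,0,0]
    - [0,0,0]
    - [0,0,0]
    - [0,0,0]
    - [0,0,0]
  grip: [0.01,0.01,0.01,0.01,0.01,0.01,0.01,0.01]

```text
time_s: 11.35
tool_pos: [536.7, 2.5, 133.8]
eef_rot: [-0.306, 0.589, 0.664, -0.345]
force: [4.0, 0.3, -0.9]
finger_gap: 20.5
```

```bash
cat > pf.py <<'E'
from plan import *
def pf():
    e,_=err()
    s=status.read_state(); f=s["force"]-[0,0,-2.5]
    print("slope-frame F on tool",MH.inv().apply(f).round(2),"err slope",MH.inv().apply(e).round(2),"torque",s["torque"].round(2))
E
python3 - <<'E'
from pf import *
sent([0,0,.033],[0,0,0]);pf()
E
```

```text
t 11.35 meas [536.66   2.48 133.79] meas-cmd [-0.27  1.08  0.35] rot [-0.0004  0.0003  0.0004] F [ 4.04  0.33 -0.94] gap 20.53 q [-0.393 -0.109  2.261  0.602  0.52  -2.541]
slope-frame F on tool [ 4.22 -0.15 -1.05] err slope [0.09 1.11 0.37] torque [-0.04 -0.13 -0.02]
```

send_rows:
  dp:
    - [0,0,0.005]
    - [0,0,0.01]
    - [0,0,0.015]
    - [0,0,0.02]
    - [0,0,0.025]
    - [0,0,0.03]
    - [0,0,0.035]
    - [0,0,0.04]
  rotation:
    - [0,0,0]
    - [0,0,0]
    - [0,0,0]
    - [0,0,0]
    - [0,0,0]
    - [0,0,0]
    - [0,0,0]
    - [0,0,0]
  grip: [0.01,0.01,0.01,0.01,0.01,0.01,0.01,0.01]

```text
time_s: 12.35
tool_pos: [504.0, -1.3, 110.7]
eef_rot: [-0.306, 0.588, 0.664, -0.345]
force: [3.9, -0.4, -0.2]
finger_gap: 20.3
```

```bash
python3 - <<'E'
from pf import *
sent([0,0,.04],[0,0,0]);pf()
from shot import shot
shot("6",(240,130,400,290),(220,90,320,230),2.8,3.2)
pf()
E
```

```text
t 12.35 meas [504.    -1.31 110.7 ] meas-cmd [-0.41  1.23  0.21] rot [-0.      0.0001  0.0001] F [ 3.89 -0.37 -0.19] gap 20.32 q [-0.445 -0.14   2.349  0.695  0.501 -2.682]
slope-frame F on tool [ 4.46 -0.84 -0.3 ] err slope [-0.09  1.27  0.32] torque [-0.01 -0.18 -0.09]
(448, 768, 3)
t 12.45 meas [503.42  -1.13 110.16] meas-cmd [-0.98  1.41 -0.34] rot [ 0.0012  0.0007 -0.0004] F [ 1.28 -1.   -1.73] gap 20.48 q [-0.445 -0.14   2.35   0.695  0.501 -2.681]
slope-frame F on tool [ 1.39 -1.15 -0.03] err slope [-0.85  1.51  0.19] torque [-0.04  0.15 -0.11]
```

View pics/v6.png

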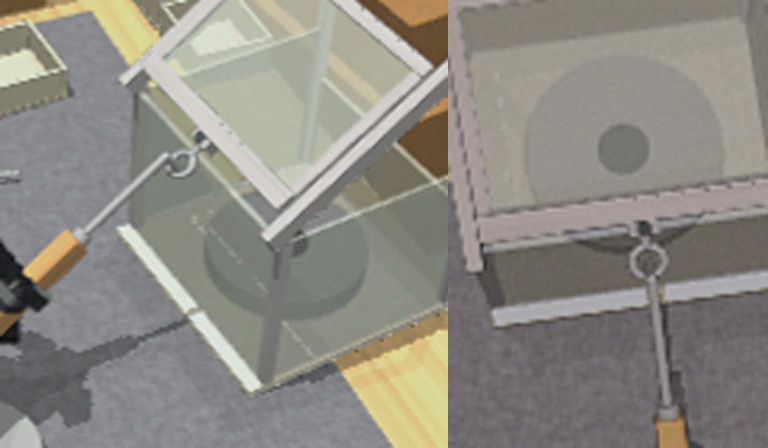

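send_rows:
  dp:
    - [0,0,0.003]
    - [0,0,0.006]
    - [0,0,0.009]
    - [0,0,0.012]
    - [0,0,0.015]
    - [0,0,0.018]
    - [0,0,0.02]
    - [0,0,0.022]
  rotation:
    - [0,0,0]
    - [0,0,0]
    - [0,0,0]
    - [0,0,0]
    - [0,0,0]
    - [0,0,0]
    - [0,0,0]
    - [0,0,0]
  grip: [0.01,0.01,0.01,0.01,0.01,0.01,0.01,0.01]

```text
time_s: 13.45
tool_pos: [486.3, -3.4, 98.2]
eef_rot: [-0.306, 0.588, 0.664, -0.345]
force: [3.6, 1.0, -0.1]
finger_gap: 20.6
```

```bash
python3 - <<'E'
from pf import *
sent([0,0,.022],[0,0,0]);pf()
E
```

```text
t 13.45 meas [486.3   -3.44  98.21] meas-cmd [-0.22  1.26  0.34] rot [-0.  0.  0.] F [ 3.64  0.96 -0.08] gap 20.58 q [-0.479 -0.155  2.397  0.751  0.494 -2.769]
slope-frame F on tool [ 4.44  0.52 -0.16] err slope [0.14 1.28 0.32] torque [ 0.08 -0.09 -0.  ]
```

send_rows:
  dp:
    - [0,0,0.001]
    - [0,0,0.002]
    - [0,0,0.003]
    - [0,0,0.004]
  rotation:
    - [0,0,0]
    - [0,0,0]
    - [0,0,0]
    - [0,0,0]
  grip: [0.01,0.01,0.01,0.01]

```text
time_s: 13.95
tool_pos: [484.0, -4.2, 96.8]
eef_rot: [-0.306, 0.589, 0.664, -0.345]
force: [9.4, 1.9, 0.5]
finger_gap: 20.4
```

```bash
python3 - <<'E'
from pf import *
sent([0,0,.004],[0,0,0]);pf()
E
```

```text
t 13.95 meas [484.04  -4.2   96.82] meas-cmd [0.77 0.9  1.24] rot [-0.0018 -0.0003  0.0008] F [9.4  1.91 0.55] gap 20.37 q [-0.485 -0.158  2.404  0.762  0.493 -2.786]
slope-frame F on tool [ 9.58  0.77 -2.98] err slope [1.43 0.8  0.52] torque [ 0.16 -0.71  0.35]
```

send_rows:
  dp:
    - [0,0,0.0004]
    - [0,0,0.0008]
  rotation:
    - [0,0,0]
    - [0,0,0]
  grip: [0.01,0.01]

```text
time_s: 14.2
tool_pos: [483.9, -4.4, 96.9]
eef_rot: [-0.305, 0.589, 0.664, -0.345]
force: [10.3, 2.6, 0.7]
finger_gap: 20.5
```

```bash
python3 - <<'E'
from pf import *
sent([0,0,.0008],[0,0,0]);pf()
E
```

```text
t 14.2 meas [483.94  -4.4   96.89] meas-cmd [1.32 0.78 1.78] rot [-0.0027 -0.0007  0.0011] F [10.35  2.63  0.72] gap 20.51 q [-0.486 -0.158  2.405  0.765  0.493 -2.789]
slope-frame F on tool [10.52  1.37 -3.44] err slope [2.17 0.61 0.65] torque [ 0.22 -0.84  0.36]
```

send_rows:
  dp:
    - [0,0,0.0004]
    - [0,0,0.0008]
    - [0,0,0.0011]
  rotation:
    - [0,0,0]
    - [0,0,0]
    - [0,0,0]
  grip: [0.01,0.01,0.01]

```text
time_s: 14.58
tool_pos: [483.8, -4.7, 97.0]
eef_rot: [-0.304, 0.589, 0.664, -0.345]
force: [13.0, 3.5, 1.8]
finger_gap: 20.1
```

```bash
python3 - <<'E'
from pf import *
sent([0,0,.0011],[0,0,0]);pf()
E
```

```text
t 14.57 meas [483.81  -4.74  96.99] meas-cmd [2.09 0.55 2.5 ] rot [-0.0041 -0.0012  0.0016] F [13.    3.45  1.84] gap 20.14 q [-0.488 -0.159  2.406  0.768  0.493 -2.794]
slope-frame F on tool [13.41  1.87 -4.08] err slope [3.19 0.3  0.82] torque [ 0.24 -1.21  0.49]
```

send_rows:
  dp:
    - [0,0,0.0003]
    - [0,0,0.0006]
    - [0,0,0.0006]
    - [0,0,0.0006]
  rotation:
    - [0,0,0]
    - [0,0,0]
    - [0,0,0]
    - [0,0,0]
  grip: [0.01,0.01,0.01,0.01]

```text
time_s: 15.08
tool_pos: [483.8, -4.9, 97.1]
eef_rot: [-0.304, 0.589, 0.664, -0.345]
force: [14.8, 4.2, 1.7]
finger_gap: 20.2
```

```bash
python3 - <<'E'
from pf import *
sent([0,0,.0006],[0,0,0]);pf()
E
```

```text
t 15.07 meas [483.79  -4.93  97.09] meas-cmd [2.56 0.42 2.95] rot [-0.0049 -0.0015  0.0019] F [14.8   4.19  1.65] gap 20.15 q [-0.489 -0.16   2.407  0.77   0.493 -2.796]
slope-frame F on tool [14.83  2.38 -5.31] err slope [3.81 0.11 0.93] torque [ 0.29 -1.27  0.51]
```

send_rows:
  dp:
    - [0,0,0]
    - [0,0,0]
    - [0,0,0]
    - [0,0,0]
    - [0,0,0]
    - [0,0,0]
  rotation:
    - [0,0,0]
    - [0,0,0]
    - [0,0,0]
    - [0,0,0]
    - [0,0,0]
    - [0,0,0]
  grip: [0.01,0.01,0.01,0.01,0.01,0.01]

```text
time_s: 15.82
tool_pos: [483.8, -4.9, 97.1]
eef_rot: [-0.304, 0.589, 0.664, -0.345]
force: [14.8, 3.7, 1.5]
finger_gap: 20.2
```

```bash
python3 - <<'E'
from pf import *
pf()
from shot import shot
shot("7",(240,150,400,290),(220,90,320,230),2.8,3.2)
pf()
E
```

```text
t 15.82 meas [483.79  -4.93  97.09] meas-cmd [2.56 0.42 2.94] rot [-0.0049 -0.0016  0.0019] F [14.75  3.7   1.53] gap 20.18 q [-0.489 -0.16   2.407  0.77   0.493 -2.796]
slope-frame F on tool [14.67  1.91 -5.35] err slope [3.81 0.11 0.93] torque [ 0.34 -1.29  0.54]
(448, 768, 3)
t 15.93 meas [483.78  -4.94  97.08] meas-cmd [2.55 0.4  2.94] rot [-0.0049 -0.0015  0.0019] F [14.39  3.48  2.07] gap 20.25 q [-0.489 -0.16   2.407  0.77   0.493 -2.796]
slope-frame F on tool [14.67  1.73 -4.69] err slope [3.8  0.09 0.93] torque [ 0.27 -1.27  0.49]
```

View pics/v7.png

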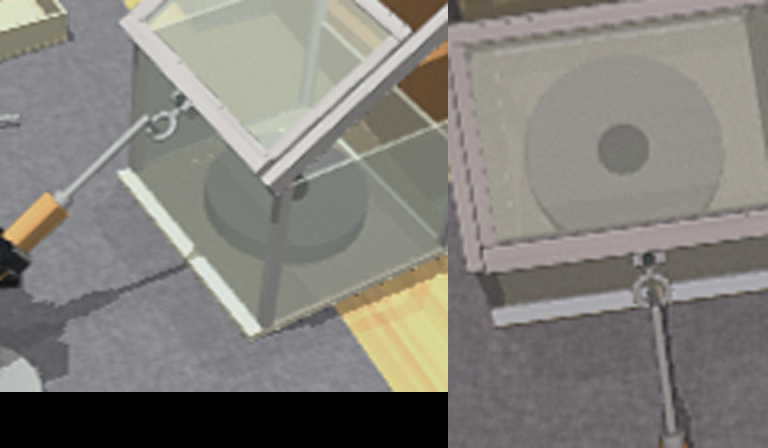

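send_rows:
  dp:
    - [0,0,-0.0015]
    - [0,0,-0.003]
    - [0,0,-0.0045]
    - [0,0,-0.006]
    - [0,0,-0.0075]
    - [0,0,-0.0075]
    - [0,0,-0.0075]
  rotation:
    - [0,0,0]
    - [0,0,0]
    - [0,0,0]
    - [0,0,0]
    - [0,0,0]
    - [0,0,0]
    - [0,0,0]
  grip: [0.01,0.01,0.01,0.01,0.01,0.01,0.01]

```text
time_s: 16.8
tool_pos: [487.0, -3.2, 98.6]
eef_rot: [-0.306, 0.588, 0.664, -0.346]
force: [0.0, 1.0, -2.2]
finger_gap: 20.4
```

```bash
python3 - <<'E'
from pf import *
from z import zoom
sent([0,0,-.0075],[0,0,0]);pf()
for n in("side","top"): cv2.imwrite(f"pics/{n}8.png",vision.capture(n)[:,:,::-1])
zoom("8",(275,170,320,220),(260,150,305,200),8,"pics/z8.png")
E
```

```text
t 16.8 meas [486.96  -3.21  98.6 ] meas-cmd [-0.37  1.39  0.16] rot [ 0.0005  0.0001 -0.0003] F [ 0.04  0.99 -2.19] gap 20.39 q [-0.477 -0.154  2.395  0.748  0.495 -2.764]
slope-frame F on tool [0.31 0.98 0.17] err slope [-0.08  1.43  0.24] torque [-0.06  0.62 -0.01]
```

View pics/z8.png

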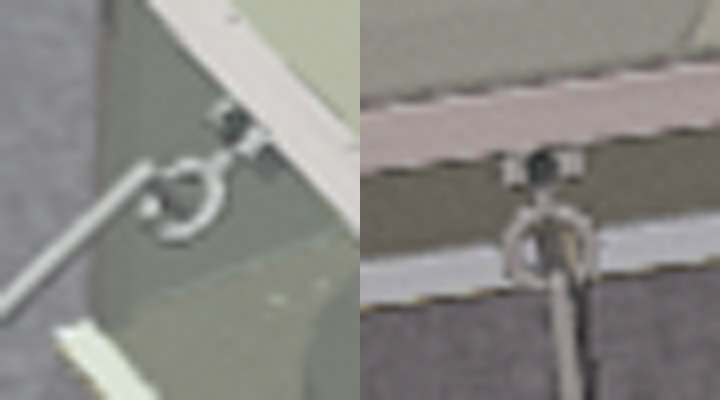

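send_rows:
  dp:
    - [-0.001,0,-0.002]
    - [-0.001,0,-0.004]
    - [-0.001,0,-0.004]
  rotation:
    - [0,0,0]
    - [0,0,0]
    - [0,0,0]
  grip: [0.01,0.01,0.01]

```text
time_s: 17.27
tool_pos: [490.8, -4.0, 101.4]
eef_rot: [-0.306, 0.588, 0.664, -0.345]
force: [0.1, 0.4, -3.1]
finger_gap: 20.4
```

```bash
python3 - <<'E'
from pf import *
from z import zoom
sent([-.001,0,-.004],[0,0,0]);pf()
for n in("side","top"): cv2.imwrite(f"pics/{n}9.png",vision.capture(n)[:,:,::-1])
zoom("9",(275,170,320,220),(260,150,305,200),8,"pics/z9.png")
E
```

```text
t 17.27 meas [490.84  -4.03 101.36] meas-cmd [0.13 1.18 0.62] rot [-0.0003 -0.0001  0.0002] F [ 0.08  0.36 -3.08] gap 20.38 q [-0.473 -0.151  2.385  0.739  0.497 -2.751]
slope-frame F on tool [-0.23  0.35 -0.54] err slope [0.58 1.15 0.35] torque [-0.06  0.57 -0.02]
```

View pics/z9.png

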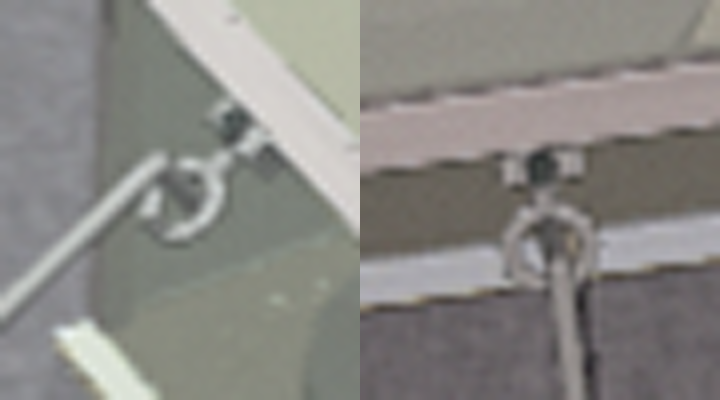

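send_rows:
  dp:
    - [0,-0.004,0]
    - [0,-0.009,0]
    - [0,-0.015,0]
    - [0,-0.022,0]
    - [0,-0.03,0]
    - [0,-0.04,0]
    - [0,-0.05,0]
    - [0,-0.05,0]
  rotation:
    - [0,0,0]
    - [0,0,0]
    - [0,0,0]
    - [0,0,0]
    - [0,0,0]
    - [0,0,0]
    - [0,0,0]
    - [0,0,0]
  grip: [0.01,0.01,0.01,0.01,0.01,0.01,0.01,0.01]

```text
time_s: 18.38
tool_pos: [462.3, -7.9, 143.1]
eef_rot: [-0.305, 0.589, 0.664, -0.345]
force: [0.4, -0.1, -2.7]
finger_gap: 20.7
```

```bash
python3 - <<'E'
from pf import *
sent([0,-.05,0],[0,0,0]);pf()
from shot import shot
shot("10",(220,130,400,290),(220,90,320,230),2.5,3.2)
E
```

```text
t 18.38 meas [462.32  -7.86 143.12] meas-cmd [0.1  0.8  1.43] rot [-0.0018 -0.0004  0.0016] F [ 0.43 -0.12 -2.69] gap 20.72 q [-0.536 -0.367  2.43   0.606  0.662 -2.633]
slope-frame F on tool [ 0.23 -0.18 -0.39] err slope [0.98 0.78 1.06] torque [-0.1   0.53  0.03]
(448, 770, 3)
```

View pics/v10.png

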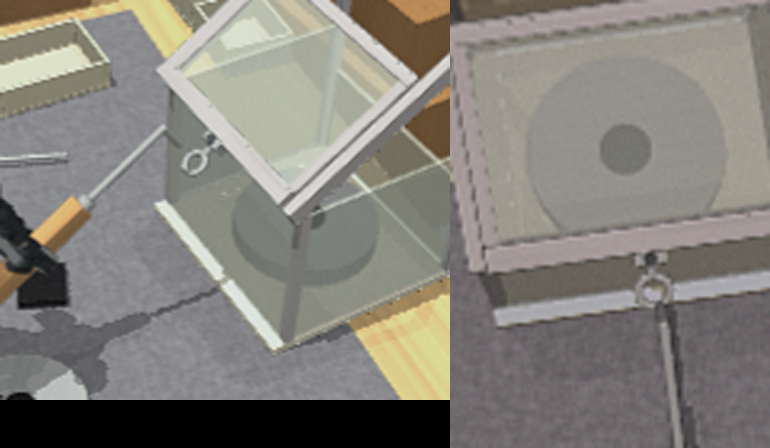

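```bash
python3 - <<'E'
from plan import *
go([430,-70,220],toolR(.103,0))
E
```

```text
1 dp [-0.057, -0.0867, -0.0127] rot [0.611, 0.0169, 0.0055]
```

send_rows:
  dp:
    - [-0.004,-0.015,0]
    - [-0.01,-0.035,-0.002]
    - [-0.02,-0.055,-0.004]
    - [-0.03,-0.07,-0.007]
    - [-0.04,-0.08,-0.01]
    - [-0.05,-0.086,-0.012]
    - [-0.057,-0.087,-0.013]
    - [-0.057,-0.087,-0.013]
  rotation:
    - [0.03,0,0]
    - [0.11,0.003,0.001]
    - [0.21,0.006,0.002]
    - [0.32,0.009,0.003]
    - [0.43,0.012,0.004]
    - [0.54,0.015,0.005]
    - [0.611,0.017,0.0055]
    - [0.611,0.017,0.0055]
  grip: [0.01,0.01,0.01,0.01,0.01,0.01,0.01,0.01]

```text
time_s: 19.48
tool_pos: [430.9, -68.7, 220.2]
eef_rot: [-0.474, 0.473, 0.525, -0.525]
force: [0.9, 0.4, -4.1]
finger_gap: 20.7
```

```bash
python3 - <<'E'
from plan import *
sent([-.057,-.087,-.013],[.611,.017,.0055])
err()
g=json.load(open("grasp_cmd.json")); print(g["p"])
go(np.array(g["p"])+[0,0,80],R.from_matrix(g["R"]))
E
```

```text
t 19.48 meas [430.9  -68.68 220.17] meas-cmd [ 0.8   1.3  -0.23] rot [ 0.0003 -0.0005 -0.001 ] F [ 0.91  0.41 -4.14] gap 20.69 q [-0.432 -0.132  1.95   0.001  1.325 -2.106]
[468.3716220086281, -283.1592951952176, 41.288000000000025]
1 dp [-0.216, 0.0991, -0.0162] rot [-0.0, -0.0004, 0.0]
```

send_rows:
  dp:
    - [-0.012,0.003,-0.001]
    - [-0.045,0.012,-0.003]
    - [-0.085,0.03,-0.006]
    - [-0.125,0.05,-0.009]
    - [-0.165,0.075,-0.012]
    - [-0.2,0.092,-0.015]
    - [-0.216,0.099,-0.016]
    - [-0.216,0.099,-0.016]
  rotation:
    - [0,0,0]
    - [0,0,0]
    - [0,0,0]
    - [0,0,0]
    - [0,0,0]
    - [0,0,0]
    - [0,0,0]
    - [0,0,0]
  grip: [0.01,0.01,0.01,0.01,0.01,0.01,0.01,0.01]

```text
time_s: 20.48
tool_pos: [467.4, -282.4, 121.3]
eef_rot: [-0.474, 0.474, 0.525, -0.525]
force: [0.6, 0.5, -3.0]
finger_gap: 20.1
```

send_rows:
  dp:
    - [0,0,0]
    - [0,0,0]
  rotation:
    - [0,0,0]
    - [0,0,0]
  grip: [0.01,0.01]

```text
time_s: 20.72
tool_pos: [468.4, -281.1, 122.6]
eef_rot: [-0.473, 0.474, 0.525, -0.525]
force: [-0.6, 0.8, -3.4]
finger_gap: 20.4
```

```bash
python3 - <<'E'
from plan import *
sent([-.216,.099,-.016],[0,0,0])
err()
for n in("side","top"): cv2.imwrite(f"pics/{n}11.png",vision.capture(n)[:,:,::-1])
L=[]
for n,b in(("side",(235,275,360,365)),("top",(370,165,440,275))):
    for t in("2","11"):
        c=cv2.imread(f"pics/{n}{t}.png"); k=3.1 if n=="side" else 2.8
        L.append(cv2.resize(c[b[1]:b[3],b[0]:b[2]],None,fx=k,fy=k,interpolation=cv2.INTER_CUBIC))
h=max(x.shape[0] for x in L[2:])
a=np.vstack(L[:2]); b=np.hstack(L[2:]); H=max(a.shape[0],b.shape[0])
f=lambda x:cv2.copyMakeBorder(x,0,H-x.shape[0],0,0,0)
v=np.hstack([f(a),f(b)]);print(v.shape);cv2.imwrite("pics/v11.png",v)
E
```

```text
t 20.73 meas [ 468.36 -281.07  122.59] meas-cmd [0.16 2.12 1.2 ] rot [-0.0009 -0.0011  0.0007] F [-0.58  0.82 -3.4 ] gap 20.39 q [-0.758  0.241  1.772  0.     1.128 -2.433]
(558, 780, 3)
```

View pics/v11.png

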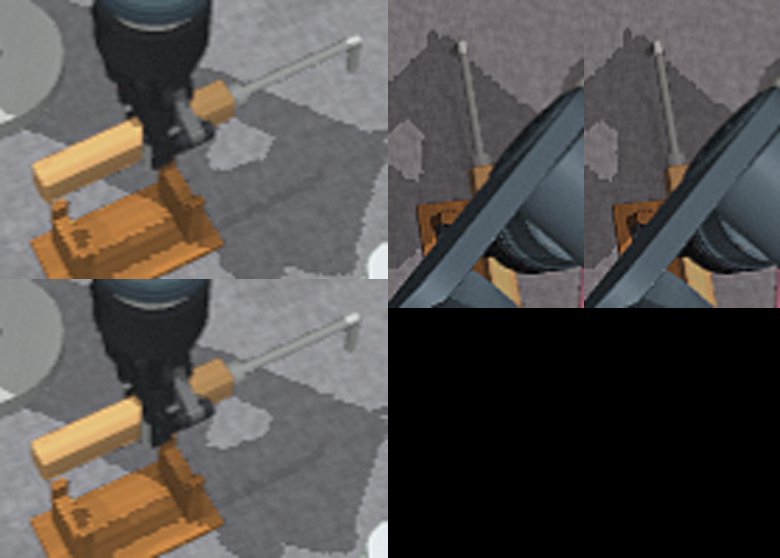

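```bash
python3 - <<'E'
from h import *
for n,rs in (("side",{"tip":(325,280,358,305),"rear":(240,310,280,342),"cradle":(245,345,300,365)}),("top",{"tip":(385,170,408,215),"rear":(400,258,420,275)})):
    a=cv2.imread(f"pics/{n}2.png",0);b=cv2.imread(f"pics/{n}11.png",0)
    for k,r in rs.items():
        A=a[r[1]:r[3],r[0]:r[2]]; up=4
        B=cv2.resize(b[r[1]-6:r[3]+6,r[0]-6:r[2]+6],None,fx=up,fy=up,interpolation=cv2.INTER_CUBIC); A=cv2.resize(A,None,fx=up,fy=up,interpolation=cv2.INTER_CUBIC)
        m=cv2.matchTemplate(B,A,cv2.TM_CCOEFF_NORMED); _,s,_,l=cv2.minMaxLoc(m); print(n,k,"shift px",(l[0]/up-6,l[1]/up-6),round(s,3))
E
```

```text
side tip shift px (-0.5, -0.25) 0.951
side rear shift px (-0.5, -0.25) 0.989
side cradle shift px (0.0, -0.25) 0.964
top tip shift px (-0.25, 0.0) 0.971
top rear shift px (-0.25, 0.0) 0.984
```

send_rows:
  dp:
    - [-0.0005,0.01,0]
    - [-0.001,0.025,0]
    - [-0.001,0.042,0]
    - [-0.001,0.057,0]
    - [-0.001,0.067,0]
    - [-0.001,0.073,0]
    - [-0.001,0.076,0]
    - [-0.001,0.077,0]
  rotation:
    - [0,0,0]
    - [0,0,0]
    - [0,0,0]
    - [0,0,0]
    - [0,0,0]
    - [0,0,0]
    - [0,0,0]
    - [0,0,0]
  grip: [0.01,0.01,0.01,0.01,0.01,0.01,0.01,0.01]

```text
time_s: 21.82
tool_pos: [468.4, -283.1, 45.0]
eef_rot: [0.473, -0.474, -0.525, 0.525]
force: [0.3, -0.7, -2.3]
finger_gap: 20.2
```

```bash
python3 - <<'E'
from plan import *
sent([-.001,.077,0],[0,0,0])
err()
E
```

```text
t 21.82 meas [ 468.36 -283.12   44.97] meas-cmd [0.05 1.06 0.58] rot [-0.0004  0.0001  0.0004] F [ 0.26 -0.74 -2.33] gap 20.17 q [-0.761  0.364  1.801 -0.     0.976 -2.434]
```

send_rows:
  dp:
    - [0,0.0008,0]
    - [0,0.0016,0]
    - [0,0.0022,0]
    - [0,0.0026,0]
    - [0,0.0026,0]
  rotation:
    - [0,0,0]
    - [0,0,0]
    - [0,0,0]
    - [0,0,0]
    - [0,0,0]
  grip: [0.01,0.01,0.01,0.01,0.01]

```text
time_s: 22.45
tool_pos: [468.2, -283.0, 42.5]
eef_rot: [0.474, -0.474, -0.525, 0.525]
force: [-1.7, 1.0, 3.3]
finger_gap: 20.1
```

```bash
python3 - <<'E'
from plan import *
sent([0,.0026,0],[0,0,0])
err()
E
```

```text
t 22.45 meas [ 468.19 -282.95   42.52] meas-cmd [-0.11  1.23  0.72] rot [-0.0001  0.      0.0001] F [-1.72  0.96  3.35] gap 20.11 q [-0.761  0.368  1.802 -0.     0.971 -2.434]
```

send_rows:
  dp:
    - [0,0,0]
    - [0,0,0]
    - [0,0,0]
    - [0,0,0]
    - [0,0,0]
    - [0,0,0]
  rotation:
    - [0,0,0]
    - [0,0,0]
    - [0,0,0]
    - [0,0,0]
    - [0,0,0]
    - [0,0,0]
  grip: [0.018,0.024,0.032,0.045,0.055,0.055]
  squeeze: 20

```text
time_s: 23.2
tool_pos: [468.2, -283.0, 42.2]
eef_rot: [0.474, -0.474, -0.525, 0.525]
force: [1.0, -0.8, 0.3]
finger_gap: 55.0
```

```bash
python3 - <<'E'
from plan import *
err()
for n in("side","top"): cv2.imwrite(f"pics/{n}12.png",vision.capture(n)[:,:,::-1])
E
```

```text
t 23.2 meas [ 468.16 -282.96   42.19] meas-cmd [-0.15  1.22  0.39] rot [-0.      0.0001  0.0001] F [ 0.96 -0.83  0.33] gap 55.02 q [-0.761  0.368  1.802 -0.     0.971 -2.434]
```

View pics/side12.png

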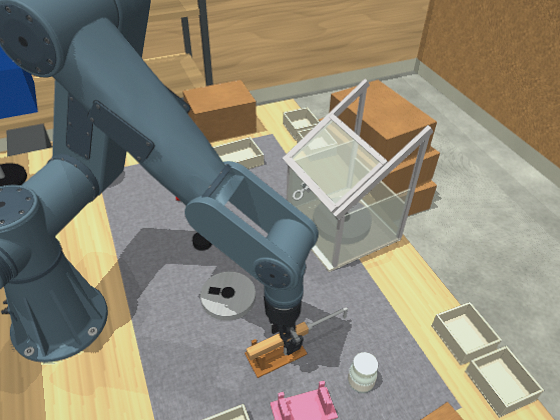

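Pole is seated in the cradle (handle ~(275,345)), fingers open, hatch shut. Retreat straight up, then aside.

send_rows:
  dp:
    - [0,-0.006,0]
    - [0,-0.02,0]
    - [0,-0.045,0]
    - [0,-0.08,0]
    - [0,-0.12,0]
    - [0,-0.15,0]
    - [0.0,-0.17,0]
    - [0,-0.17,0]
  rotation:
    - [0,0,0]
    - [0,0,0]
    - [0,0,0]
    - [0,0,0]
    - [0,0,0]
    - [0,0,0]
    - [0,0,0]
    - [0,0,0]
  grip: [0.055,0.055,0.055,0.055,0.055,0.055,0.055,0.055]

```text
time_s: 24.3
tool_pos: [469.2, -283.9, 215.1]
eef_rot: [0.472, -0.475, -0.525, 0.525]
force: [0.2, 0.6, -0.5]
finger_gap: 55.1
```

send_rows:
  dp:
    - [0.015,0,0]
    - [0.05,0,0]
    - [0.1,0,0]
    - [0.15,0,0]
    - [0.2,0,0]
    - [0.23,0,0]
    - [0.24,0,0]
    - [0.24,0,0]
  rotation:
    - [0,0,0]
    - [0,0,0]
    - [0,0,0]
    - [0,0,0]
    - [0,0,0]
    - [0,0,0]
    - [0,0,0]
    - [0,0,0]
  grip: [0.055,0.055,0.055,0.055,0.055,0.055,0.055,0.055]

```text
time_s: 25.3
tool_pos: [443.0, -43.7, 211.6]
eef_rot: [0.474, -0.473, -0.525, 0.526]
force: [-0.5, 0.4, -0.3]
finger_gap: 55.0
```

```bash
python3 - <<'E'
from plan import *
sent([0,-.17,0],[0,0,0]);sent([.24,0,0],[0,0,0])
err()
for n in("side","top"): cv2.imwrite(f"pics/{n}13.png",vision.capture(n)[:,:,::-1])
from h import *
for n,rs in (("side",{"tip":(325,300,358,330),"handle":(245,315,315,365),"cradle":(248,350,308,376)}),("top",{"tip":(383,183,400,225),"rear":(390,225,415,288)})):
    a=cv2.imread(f"pics/{n}0.png",0);b=cv2.imread(f"pics/{n}13.png",0)
    for k,r in rs.items():
        A=a[r[1]:r[3],r[0]:r[2]]; up=4
        B=cv2.resize(b[r[1]-6:r[3]+6,r[0]-6:r[2]+6],None,fx=up,fy=up,interpolation=cv2.INTER_CUBIC); A=cv2.resize(A,None,fx=up,fy=up,interpolation=cv2.INTER_CUBIC)
        m=cv2.matchTemplate(B,A,cv2.TM_CCOEFF_NORMED); _,s,_,l=cv2.minMaxLoc(m); print(n,k,"shift px",(l[0]/up-6,l[1]/up-6),round(s,3))
a=cv2.imread("pics/side13.png")[140:420,180:460];b=cv2.imread("pics/top13.png")[20:320,190:480]
h=300;f=lambda x:cv2.copyMakeBorder(x,0,h-x.shape[0],0,0,0)
cv2.imwrite("pics/v13.png",cv2.resize(np.hstack([f(a),f(b)]),None,fx=1.4,fy=1.4,interpolation=cv2.INTER_CUBIC))
E
```

```text
t 25.3 meas [443.03 -43.67 211.56] meas-cmd [-0.62  1.79 -0.24] rot [ 0.0011 -0.0013 -0.0002] F [-0.5   0.42 -0.33] gap 55.01 q [-0.366 -0.1    1.939 -0.     1.303 -2.041]
side tip shift px (0.0, 0.75) 0.951
side handle shift px (0.0, 0.5) 0.977
side cradle shift px (0.0, 0.25) 0.969
top tip shift px (0.75, 0.25) 0.939
top rear shift px (0.5, 0.0) 0.955
```

View pics/v13.png

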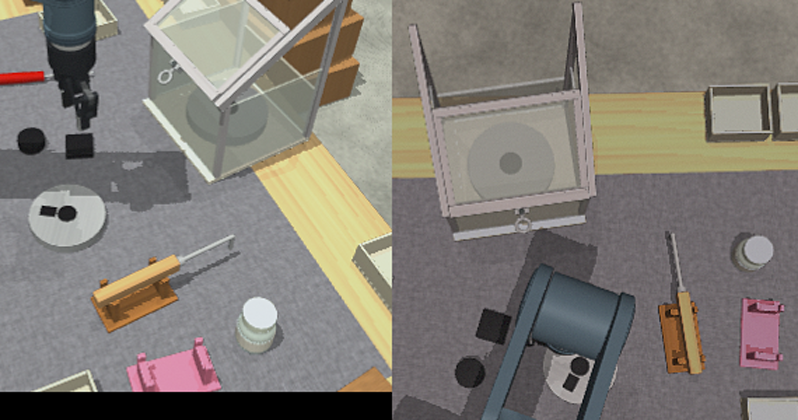

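```bash
python3 - <<'E'
from h import *
a=cv2.imread("pics/side7.png",0);b=cv2.imread("pics/side13.png",0)
for r in ((300,160,345,185),(320,170,350,200)):
    up=4;A=cv2.resize(a[r[1]:r[3],r[0]:r[2]],None,fx=up,fy=up,interpolation=cv2.INTER_CUBIC);B=cv2.resize(b[r[1]-6:r[3]+6,r[0]-6:r[2]+6],None,fx=up,fy=up,interpolation=cv2.INTER_CUBIC)
    m=cv2.matchTemplate(B,A,cv2.TM_CCOEFF_NORMED); _,s,_,l=cv2.minMaxLoc(m); print((l[0]/up-6,l[1]/up-6),round(s,3))
c=[cv2.resize(cv2.imread(f"pics/side{t}.png")[150:220,280:360],None,fx=4.8,fy=4.8,interpolation=cv2.INTER_CUBIC) for t in("7","13")]
cv2.imwrite("pics/cmp.png",np.hstack(c))
E
```

```text
(0.0, 0.0) 0.994
(0.0, 0.0) 0.991
```

View pics/cmp.png

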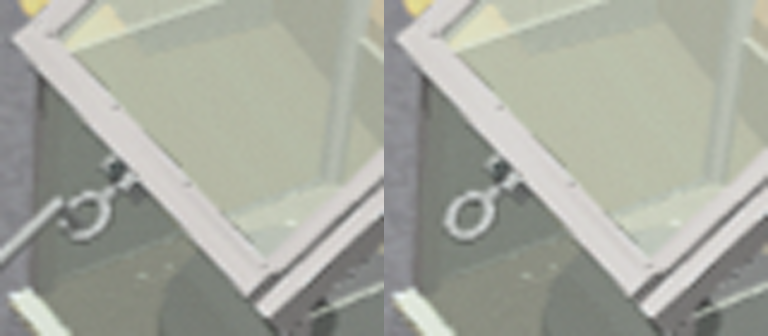

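The hatch has not moved since it was at the stop, and the pole is back in its cradle. I'm handing the job in.

```bash
python3 -c "
from workcell import robot
print(robot.hand_in())"
```

```text
the job is handed in; nothing more can be done
None
```

The hatch is shut against its stop, the pole is back in its wooden cradle, and the job was handed in at about 25 s of the 72 s allowed.

- **Closing:** I hooked the ring and slid the hatch down at about 4.4 N. At the stop I held about 14.7 N along the slope (roughly 16 N in all) for over 0.7 s. The highest pull I read was about 16 N, but I read force only at the end of each move, so a brief peak in between would not show.
- **Unhooking:** I let off the load, moved the leg back to the middle of the ring and lifted it out. The hatch showed no shift between the held picture and the last one.
- **Pole:** In the last pictures it lies within about 0.75 px (1 to 2 mm) of its starting place. The gripper is open and clear.
- **Bystanders:** I checked these by eye only. The ones I could see looked unmoved, but the arm hid part of the bench in the last top view.
- **Disagreement:** The hook position worked out from the arm differed from the pictures by about 3 mm beside the ring. I went by the pictures, and the hook went in without contact.

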